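# Vent a capped sample jar in its nest

### The job

Stand the square amber sample jar fully down in the square aluminium nest, then screw its blue cap down (clockwise from above) until it bottoms out, and back it off a quarter turn so that the jar can vent. Finish still gripping the cap there, with the jar upright and fully home in the nest; do not let go of it at the end. Leave the vial, the petri dish and the small gel box where they are.

Things in the scene. Friction and masses are not known exactly. Their poses are not given: they have to be found in the camera images.
- jar: Loose amber jar, about 0.3 kg with its cap. Body 52 x 52 mm square, 48 mm high; its flat top is the shoulder. Origin: centre of the underside, z up, x and y square to the sides. White blank label on the -x side; red dot on the shoulder at the +x +y corner. Starts upright on the work surface, turned up to 0.7 rad. All four ways round fit the nest.
- cap: Blue knurled round screw cap, 46 mm in diameter, 28 mm high, already on the jar's thread; it stays on and can carry the jar. Origin: on its axis at its underside, which is 50.5 mm above the jar's underside when bottomed out, and 6 mm higher per turn open. White line on top from centre to rim and down the side, 45 degrees between x and y: points at the red dot when bottomed out.
- cap_turn (a joint): Turn of the cap on the jar, rad: 0 = bottomed out (hard stop), growing as it is unscrewed (counter-clockwise from above) up to 6.0. Starts 1.9 to 3.2. Right-hand thread: clockwise from above tightens. Constant drag of about 0.05 N m; it stays where it is left.
- nest: Fixed aluminium nest: base plate 108 x 108 mm, 6 mm thick, with walls 9 mm thick round a square pocket of 56 x 56 mm, 22 mm deep, upper edges chamfered; rim 28 mm above the work surface. It keeps the jar from turning. Origin: centre of the underside, x and y square to the pocket, turned up to 0.5 rad.
- nest_floor (a point): Centre of the pocket's floor, 6 mm above the work surface; axes as the nest's. The jar's origin comes here when seated (2 mm play each side).
- vial: Bystander: loose clear glass vial with black cap, 24 mm in diameter, 50 mm high, standing behind the work. Origin: centre of the underside.
- dish: Bystander: loose white-clear petri dish, 61 mm in diameter, 13 mm high. Origin: centre of the underside.
- gel_box: Bystander: loose flat black box with clear lid, 46 x 46 x 16 mm. Origin: centre of the underside.
Not all that is in view belongs to the job. Of the things that look like the jar, the smaller one is meant.

How it is judged:
By the outcome, as a careful person would: the job done as asked, in the order asked, and still so for the second after the job is handed in, while the arm keeps its last pose, push and grip.
It also fails if it takes over 61 s, if anything falls off the work surface, if the arm or the gripper's body presses on something with over 40 N, if the wrist force passes 120 N, or if a joint passes its speed limit or range.

### The arm

A 6-joint arm with a two-finger parallel gripper is mounted at the origin on a cart in front of the work surface, level with it; the furniture and walls round the work are solid. World frame = base frame: x ahead of the robot, y to its left, z up, the work surface at z = 0. Lengths are in m, angles in degrees, forces in N, time in s.
With the tool pointing down it reaches from about 0.275 to 0.85 m from the base axis. Payload 5.2 kg.
Tool frame: the origin (TCP) lies on the centre line of the jaws, within the pads' length; the fingertips stand 14 mm ahead of it and the grasp point (between the pads) lies 5 mm behind it; z points along the fingers, y is the line along which they close (so a half turn about z gives the same grasp; the last joint's range is limited). The gripper opens to 85 mm and grips with 20 to 120 N. Pads are 22 mm wide; open, the fingers measure 114 mm over their backs; the gripper's body (76 mm by 85 mm) begins 54 mm behind the grasp point. The pads swing forward as they close: fully open they stand 13 mm farther back than shut.
Start: joints at [-86.906, 14.817, 87.949, -0, 77.235, -11.62], TCP at [0.14, -0.532, 0.245] pointing down, gripper open.
Joint ranges: [-179.93, 179.93], [-52.35, 119.4], [10.71, 147.94], [-69.91, 249.91], [12.55, 155.21], [-178.61, 178.61]. Speed limits (degrees/s): [147.25, 147.25, 180, 180, 180, 180].

### API

Orientations are given as [roll, pitch, yaw] about the fixed x, y, z axes, in that order (R = Rz(yaw) Ry(pitch) Rx(roll)).
In Python, from plant import bot, capture gives the robot as it stands. The module is installed in compiled form; this text tells all that it offers.
- The arm moves only by the tool carry_out, never from a script. Its argument "moves" is a list of rows, each an object with "gripper": the closure, from -1 (fully open) to 1 (shut); "delta_pos": the shift along the tool's x, y, z normalised to -1 to 1, where 1 is 0.05 m, a list of three; "twist": the turn, a rotation vector about the tool's x, y, z normalised to -1 to 1, where 1 is 0.08 rad, a list of three. In form: [{"gripper": gripper, "delta_pos": [tx, ty, tz], "twist": [rx, ry, rz]}, ...]. A call has 1 to 20 rows; each row shifts and turns the commanded pose from where the row before left it, along the tool's axes as they then stand; what a row does not reach is not made up. A row lasts 1/10 s, in which the tool goes at most 50 mm and 8.59 degrees, less where a joint would pass 70% of its speed; a pose out of reach is approached as far as the arm can. A call with a number of a shift or a turn outside -1 to 1 is refused whole. A call with a gripper value outside its range is refused whole. The fingers move at their own pace and stop on an object; "grip_force" is the grip in N (left out, the last holds). Time passes only in rows, so rows that do not move let the fingers close. It gives the time, the measured TCP pose, the force, the opening and the grip force at its end, in the units of the state.
- bot.observe(): the state, without advancing time (a new reading comes with each control period).
- capture(name): name is "scene" or "top" or "wrist"; returns a dict with "frame" (400x640x3 uint8, red, green, blue), "range_z" (400x640 float32, m along the optical axis (not along the pixel's ray), 0 where there is no reading), "fx", "fy", "cx", "cy" (pixels), "k1" (the pictures are not rectified: a ray, as slopes to the right and down, at radius r is drawn at 1 + k1 r^2 times it, then the intrinsics apply), "world_from_camera" (4x4, takes a point from camera to world coordinates); the wrist camera has in their place "hand_eye" (4x4, takes a point from camera to tool coordinates, whose origin is the TCP and whose axes are the flange's). Camera axes: x right, y down, z forward; pixel columns grow to the right and rows downward; lengths in m; the calibration is good to about 2 mm. A picture is of the moment at which its call begins: read the wrist's pose just before it.
- bot.job_done(): hands the job in; it is judged then, once.
The state is a dict: "clock": time; "joint_pos": joint angles; "qd": joint speeds; "joint_torque": joint torques, N m; "ee_pos": TCP position; "orientation": TCP orientation; "ft_force": force on the tool from outside, world axes, zero at the start; "moment": the same for the moment, N m; "width": finger opening in m; "grasp_force": force on a finger pad.
Only numpy, scipy, OpenCV 4.12 (cv2) and the standard library are available. Lean on these libraries where they do the work, as an engineer would, in place of code of your own. Each camera call takes 0.05 s, during which the arm holds its last target. There are 200 camera calls.

## Working session

There is one attempt and no reset: what is moved stays moved. The work goes in short steps, Python scripts to look and compute and a tool call to move; the robot and the scene stay as the last step left them, time stands still between calls to the robot, and variables do not carry over. Pictures are saved under pics/ and viewed, at most 10 in all, crops included, and the job is handed in when it is done.

Besides the shell and the picture viewer there is one more tool, called after "Request:" by a JSON object that holds its "api" and its "payload", one argument or row to a line. carry_out: Moves the arm, as the interface text tells. Its arguments: {"type":"object","properties":{"moves":{"type":"array","items":{"type":"object","properties":{"gripper":{"type":"number"},"delta_pos":{"type":"array","items":{"type":"number"}},"twist":{"type":"array","items":{"type":"number"}}}}},"grip_force":{"type":"number"}},"required":["moves"]}

```bash
mkdir -p pics; cat > h.py <<'E'
import numpy as np, cv2
from plant import bot, capture
def save(c,n): cv2.imwrite('pics/'+n,c['frame'][:,:,::-1])
def snap(name,n):
    s=bot.observe(); c=capture(name); save(c,n); c['s']=s
    np.savez('pics/'+n[:-4]+'.npz',**{k:v for k,v in c.items() if k!='s'}); return c
def pts(c,uv,z=None,T=None):
    """world points of pixels: by depth, or on plane z"""
    T=c['world_from_camera'] if T is None else T
    K=np.array([[c['fx'],0,c['cx']],[0,c['fy'],c['cy']],[0,0,1.]])
    uv=np.array(uv,float).reshape(-1,2)
    xy=cv2.undistortPoints(uv[:,None],K,np.array([float(c['k1']),0,0,0]))[:,0]
    r=np.c_[xy,np.ones(len(xy))]
    if z is None:
        d=np.array([c['range_z'][int(round(v)),int(round(u))] for u,v in uv])
    else:
        d=(z-T[2,3])/(r@T[:3,:3].T)[:,2]
    return (r*d[:,None])@T[:3,:3].T+T[:3,3]
E
python3 - <<'E'
from h import *
s=bot.observe(); print(s)
snap('top','top0.png'); snap('scene','scene0.png')
E
```

```text
{'clock': 0.0, 'joint_pos': array([-8.69051709e+01,  1.48593857e+01,  8.80103925e+01,  8.04419564e-04,
        7.72337199e+01, -1.16195437e+01]), 'qd': array([ 0.00200858,  0.03078837,  0.01911997,  0.05531211, -0.08372014,
        0.10631501]), 'joint_torque': array([-4.33718333e-04, -4.46034586e+01, -2.90567762e+01, -4.54628725e-04,
        1.18083361e-02, -3.77091681e-06]), 'ee_pos': array([ 0.13970103, -0.53145614,  0.24447827]), 'orientation': array([-1.79898781e+02, -2.16139020e-02,  1.47141752e+01]), 'ft_force': array([0.15167425, 0.87170716, 0.59044129]), 'moment': array([-0.01450041,  0.02519466, -0.03037318]), 'grasp_force': 0.0, 'width': 0.08524060924142235}
```

View pics/top0.png

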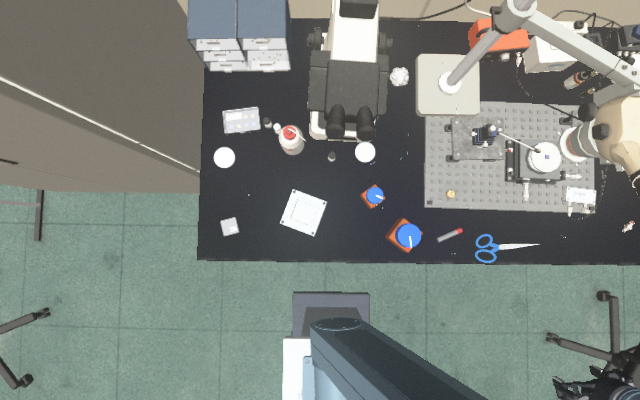

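View pics/scene0.png

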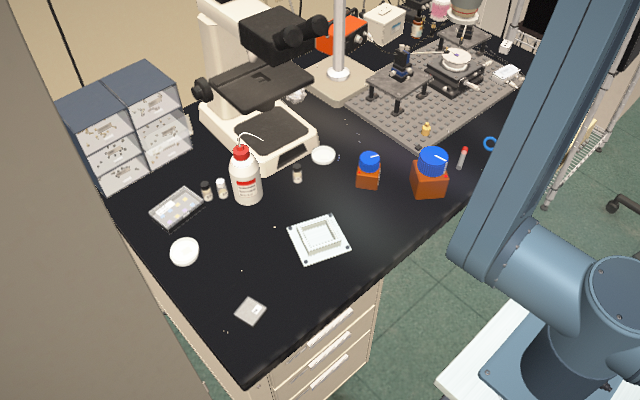

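The top view shows the small jar at (373,196), a larger decoy at (405,236) and the nest at (303,213). The vial is at (332,156), the dish at (365,152) and the gel box at about (230,227). I'll enlarge the jar and nest next.

```bash
python3 - <<'E'
from h import *
c=np.load('pics/top0.npz'); f=c['frame']
a=cv2.resize(f[178:214,355:391],(396,396),interpolation=cv2.INTER_CUBIC)
b=cv2.resize(f[187:241,276:330],(396,396),interpolation=cv2.INTER_CUBIC)
cv2.imwrite('pics/crop0.png',np.hstack([a,b])[:,:,::-1])
print(pts(c,[(373,196),(303,213),(405,236),(332,156),(365,152),(345,225)]))
d=c['range_z'];print(c['world_from_camera'],c['fx'])
for n,z0,z1,(u0,u1,v0,v1) in [('cap',.07,.1,(355,391,178,214)),('rim',.02,.036,(276,330,187,241))]:
    vv,uu=np.mgrid[v0:v1,u0:u1]; uv=np.c_[uu.ravel(),vv.ravel()]
    P=pts(c,uv); m=(P[:,2]>z0)&(P[:,2]<z1); Q=P[m]
    print(n,m.sum(),Q.mean(0),np.ptp(Q,0),cv2.minAreaRect(Q[:,:2].astype(np.float32)))
E
```

```text
[[ 0.56123923 -0.08659367  0.08038366]
 [ 0.51416809  0.10856205  0.00498743]
 [ 0.45311854 -0.16893293  0.10797449]
 [ 0.67684592  0.02692145  0.04893802]
 [ 0.69746055 -0.07196151  0.01201617]
 [ 0.48088927 -0.01577416 -0.00107516]]
[[ 0.01528116 -0.99696718  0.07630814  0.47268095]
 [-0.99986614 -0.01568257 -0.00466391  0.06250262]
 [ 0.00584647 -0.07622666 -0.99707338  1.13387112]
 [ 0.          0.          0.          1.        ]] 383.84272573132097
cap 223 [ 0.56325915 -0.09034221  0.08140495] [0.04567656 0.04416984 0.01863703] ((0.5643872022628784, -0.08994856476783752), (0.04550447687506676, 0.0437203086912632), 2.8771443367004395)
rim 291 [0.51552577 0.10905606 0.02721002] [0.08898687 0.08884325 0.01318129] ((0.5155688524246216, 0.10902086645364761), (0.07407386600971222, 0.07405085861682892), 70.305908203125)
```

View pics/crop0.png

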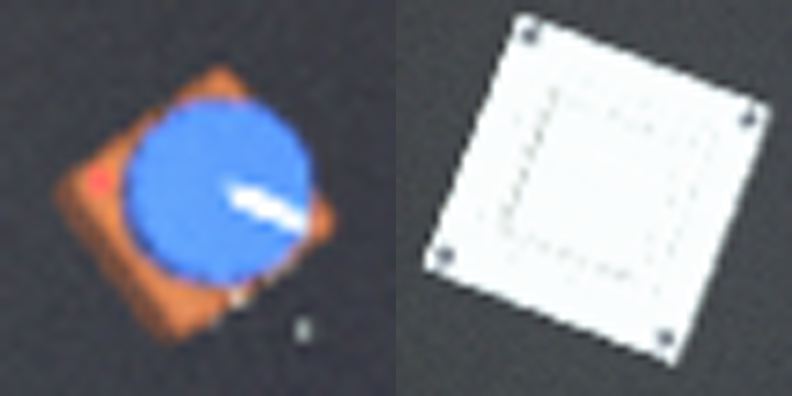

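The crop shows the cap centre at crop (218,192) and the red dot at (98,182). The white line points to (300,215), and the nest is rotated about -20°. The cap height agrees with a turn of about 2.9 rad. Next I'll check for tall obstacles and the wrist camera's view.

```bash
cat >> h.py <<'E'
def to_tool(d,yaw):
    c,s=np.cos(np.radians(yaw)),np.sin(np.radians(yaw))
    return np.array([c*d[0]+s*d[1],s*d[0]-c*d[1],-d[2]])/0.05
def plan(p,yaw=None):
    s=bot.observe(); y0=s['orientation'][2]
    print('pose',s['ee_pos'].round(4),s['orientation'].round(2),'units',to_tool(np.array(p)-s['ee_pos'],y0).round(3),
      'then twist z',None if yaw is None else round(np.radians(y0-yaw)/0.08,2), 't',s['clock'])
E
python3 - <<'E'
from h import *
c=np.load('pics/top0.npz')
w=capture('wrist'); print(w['hand_eye'].round(3),w['fx'])
print(pts(c,[(335,122),(362,130),(330,138),(291,140),(450,85),(515,5)]).round(3))
o=(355,178);k=11
q=[(57,195),(222,66),(335,215),(175,340),(98,182)]
P=pts(c,[((u+.5)/k-.5+o[0],(v+.5)/k-.5+o[1]) for u,v in q],z=.048);print(P.round(4))
L=pts(c,[((u+.5)/k-.5+o[0],(v+.5)/k-.5+o[1]) for u,v in [(218,192),(303,218)]],z=.0813);print(L.round(4))
ce=L[0]
g=lambda v:np.degrees(np.arctan2(v[1],v[0]));print(g(P[4]-ce),g(P[0]-ce),g(L[1]-L[0]))
plan((.54,-.09,.25))
E
```

```text
[[ 0.002 -0.955 -0.295  0.076]
 [ 1.     0.002  0.001  0.   ]
 [-0.    -0.295  0.955 -0.13 ]
 [ 0.     0.     0.     1.   ]] 333.70899310584906
[[ 0.677  0.034  0.404]
 [ 0.662 -0.019  0.404]
 [ 0.651  0.042  0.38 ]
 [ 0.704  0.139  0.126]
 [ 0.892 -0.315  0.054]
 [ 0.897 -0.303  0.454]]
[[ 0.5654 -0.0534  0.048 ]
 [ 0.5997 -0.0959  0.048 ]
 [ 0.5614 -0.1254  0.048 ]
 [ 0.5284 -0.0841  0.048 ]
 [ 0.569  -0.064   0.048 ]]
[[ 0.564  -0.0902  0.0813]
 [ 0.5578 -0.1116  0.0813]]
79.24112471035065 87.74607597761067 -106.17044717999218
pose [ 0.1397 -0.5316  0.2446] [-1.7992e+02 -2.0000e-02  1.4710e+01] units [ 9.986 -6.509 -0.107] then twist z None t 0.15
```

```bash
python3 - <<'E'
from h import *
plan((.48,-.09,.25),-145)
E
```

```text
pose [ 0.1397 -0.5316  0.2446] [-1.7992e+02 -2.0000e-02  1.4710e+01] units [ 8.826 -6.813 -0.107] then twist z 34.84 t 0.15
```

Request:
{"api": "carry_out", "payload": {
  "moves": [
    {"gripper":-1,"delta_pos":[0.74,-0.57,0],"twist":[0,0,0]},
    {"gripper":-1,"delta_pos":[0.74,-0.57,0],"twist":[0,0,0]},
    {"gripper":-1,"delta_pos":[0.74,-0.57,0],"twist":[0,0,0]},
    {"gripper":-1,"delta_pos":[0.74,-0.57,0],"twist":[0,0,0]},
    {"gripper":-1,"delta_pos":[0.74,-0.57,0],"twist":[0,0,0]},
    {"gripper":-1,"delta_pos":[0.74,-0.57,0],"twist":[0,0,0]},
    {"gripper":-1,"delta_pos":[0.74,-0.57,0],"twist":[0,0,0]},
    {"gripper":-1,"delta_pos":[0.74,-0.57,0],"twist":[0,0,0]},
    {"gripper":-1,"delta_pos":[0.74,-0.57,0],"twist":[0,0,0]},
    {"gripper":-1,"delta_pos":[0.74,-0.57,0],"twist":[0,0,0]},
    {"gripper":-1,"delta_pos":[0.74,-0.57,0],"twist":[0,0,0]},
    {"gripper":-1,"delta_pos":[0.74,-0.57,0],"twist":[0,0,0]},
    {"gripper":-1,"delta_pos":[0,0,0],"twist":[0,0,-1]},
    {"gripper":-1,"delta_pos":[0,0,0],"twist":[0,0,-1]},
    {"gripper":-1,"delta_pos":[0,0,0],"twist":[0,0,-1]},
    {"gripper":-1,"delta_pos":[0,0,0],"twist":[0,0,-1]},
    {"gripper":-1,"delta_pos":[0,0,0],"twist":[0,0,-1]},
    {"gripper":-1,"delta_pos":[0,0,0],"twist":[0,0,-1]},
    {"gripper":-1,"delta_pos":[0,0,0],"twist":[0,0,-1]},
    {"gripper":-1,"delta_pos":[0,0,0],"twist":[0,0,-1]}
  ]
}}

```text
clock: 2.15
ee_pos: [0.4821, -0.0883, 0.245]
orientation: [-180.0, 0.0, 51.6]
ft_force: [-0.0, -0.2, -0.3]
width: 0.0855
grasp_force: 0.0
```

Request:
{"api": "carry_out", "payload": {
  "moves": [
    {"gripper":-1,"delta_pos":[0,0,0],"twist":[0,0,-1]},
    {"gripper":-1,"delta_pos":[0,0,0],"twist":[0,0,-1]},
    {"gripper":-1,"delta_pos":[0,0,0],"twist":[0,0,-1]},
    {"gripper":-1,"delta_pos":[0,0,0],"twist":[0,0,-1]},
    {"gripper":-1,"delta_pos":[0,0,0],"twist":[0,0,-1]},
    {"gripper":-1,"delta_pos":[0,0,0],"twist":[0,0,-1]},
    {"gripper":-1,"delta_pos":[0,0,0],"twist":[0,0,-1]},
    {"gripper":-1,"delta_pos":[0,0,0],"twist":[0,0,-1]},
    {"gripper":-1,"delta_pos":[0,0,0],"twist":[0,0,-1]},
    {"gripper":-1,"delta_pos":[0,0,0],"twist":[0,0,-1]},
    {"gripper":-1,"delta_pos":[0,0,0],"twist":[0,0,-1]},
    {"gripper":-1,"delta_pos":[0,0,0],"twist":[0,0,-1]},
    {"gripper":-1,"delta_pos":[0,0,0],"twist":[0,0,-1]},
    {"gripper":-1,"delta_pos":[0,0,0],"twist":[0,0,-1]},
    {"gripper":-1,"delta_pos":[0,0,0],"twist":[0,0,-1]},
    {"gripper":-1,"delta_pos":[0,0,0],"twist":[0,0,-1]},
    {"gripper":-1,"delta_pos":[0,0,0],"twist":[0,0,-1]},
    {"gripper":-1,"delta_pos":[0,0,0],"twist":[0,0,-1]},
    {"gripper":-1,"delta_pos":[0,0,0],"twist":[0,0,-1]},
    {"gripper":-1,"delta_pos":[0,0,0],"twist":[0,0,-1]}
  ]
}}

```text
clock: 4.15
ee_pos: [0.4821, -0.0883, 0.245]
orientation: [-180.0, -0.0, 143.2]
ft_force: [0.3, 1.2, -0.2]
width: 0.0854
grasp_force: 0.0
```

Request:
{"api": "carry_out", "payload": {
  "moves": [
    {"gripper":-1,"delta_pos":[0,0,0],"twist":[0,0,-1]},
    {"gripper":-1,"delta_pos":[0,0,0],"twist":[0,0,-1]},
    {"gripper":-1,"delta_pos":[0,0,0],"twist":[0,0,-1]},
    {"gripper":-1,"delta_pos":[0,0,0],"twist":[0,0,-1]},
    {"gripper":-1,"delta_pos":[0,0,0],"twist":[0,0,-1]},
    {"gripper":-1,"delta_pos":[0,0,0],"twist":[0,0,-1]},
    {"gripper":-1,"delta_pos":[0,0,0],"twist":[0,0,-1]},
    {"gripper":-1,"delta_pos":[0,0,0],"twist":[0,0,-1]},
    {"gripper":-1,"delta_pos":[0,0,0],"twist":[0,0,-1]},
    {"gripper":-1,"delta_pos":[0,0,0],"twist":[0,0,-1]},
    {"gripper":-1,"delta_pos":[0,0,0],"twist":[0,0,-1]},
    {"gripper":-1,"delta_pos":[0,0,0],"twist":[0,0,-1]},
    {"gripper":-1,"delta_pos":[0,0,0],"twist":[0,0,-1]},
    {"gripper":-1,"delta_pos":[0,0,0],"twist":[0,0,-1]},
    {"gripper":-1,"delta_pos":[0,0,0],"twist":[0,0,-1]},
    {"gripper":-1,"delta_pos":[0,0,0],"twist":[0,0,-1]}
  ]
}}

```text
clock: 5.75
ee_pos: [0.4821, -0.0883, 0.245]
orientation: [180.0, -0.0, -143.4]
ft_force: [0.4, 0.7, 0.7]
width: 0.0855
grasp_force: 0.0
```

```bash
cat >> h.py <<'E'
from scipy.spatial.transform import Rotation as Rn
def wristT(s,c):
    T=np.eye(4); T[:3,:3]=Rn.from_euler('xyz',s['orientation'],degrees=True).as_matrix(); T[:3,3]=s['ee_pos']
    return T@c['hand_eye']
E
python3 - <<'E'
from h import *
s=bot.observe(); c=snap('wrist','w1.png'); np.save('pics/w1T.npy',wristT(s,c)); print(s['clock'],s['joint_pos'].round(1))
plan((.564,-.09,.2))
E
```

```text
5.75 [ -23.4    8.6   95.8    0.    75.6 -150. ]
pose [ 0.4821 -0.0883  0.245 ] [ 1.7997e+02 -2.0000e-02 -1.4320e+02] units [-1.292 -1.008  0.901] then twist z None t 5.8
```

View pics/w1.png

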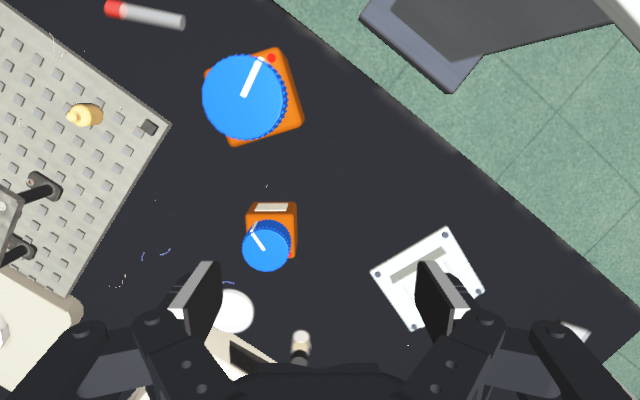

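The wrist view shows the jar cap at (266,246) with its line running to upper-left. The label is up at (270,207) and the nest is at (428,280). I'll enlarge the jar.

```bash
python3 - <<'E'
from h import *
f=np.load('pics/w1.npz')['frame']
cv2.imwrite('pics/crop1.png',cv2.resize(f[196:276,231:311],(560,560),interpolation=cv2.INTER_CUBIC)[:,:,::-1])
c=np.load('pics/w1.npz');T=np.load('pics/w1T.npy')
vv,uu=np.mgrid[190:280,225:315]; uv=np.c_[uu.ravel(),vv.ravel()]
P=pts(c,uv,T=T)
for z0,z1 in [(.075,.09),(.042,.052)]:
    m=(P[:,2]>z0)&(P[:,2]<z1);Q=P[m];print(m.sum(),Q.mean(0).round(4),cv2.minEnclosingCircle(Q[:,:2].astype(np.float32)),cv2.minAreaRect(Q[:,:2].astype(np.float32)))
vv,uu=np.mgrid[215:340,360:420]; 
vv,uu=np.mgrid[215:340,360:500]; uv=np.c_[uu.ravel(),vv.ravel()]; P=pts(c,uv,T=T); P=P[(abs(P[:,0]-.515)<.07)&(abs(P[:,1]-.109)<.07)]
Q=P[(P[:,2]>.02)&(P[:,2]<.036)]; print('rim',len(Q),Q.mean(0),cv2.minAreaRect(Q[:,:2].astype(np.float32)))
Q=P[(P[:,2]>.003)&(P[:,2]<.036)]; print('base',len(Q),cv2.minAreaRect(Q[:,:2].astype(np.float32)))
E
```

```text
1721 [ 0.5626 -0.0929  0.082 ] ((0.5638826489448547, -0.09252368658781052), 0.023656582459807396) ((0.5638812780380249, -0.09268118441104889), (0.0453079529106617, 0.04577838256955147), 84.42801666259766)
730 [ 0.5492 -0.0964  0.0479] ((0.5630251169204712, -0.09212213009595871), 0.03458487614989281) ((0.5636531710624695, -0.09304240345954895), (0.05027142912149429, 0.05270290747284889), 35.6696662902832)
rim 941 [0.51679306 0.08899376 0.02730264] ((0.515690267086029, 0.10690098255872726), (0.07540329545736313, 0.07480116933584213), 70.17278289794922)
base 4149 ((0.5038171410560608, 0.10146503895521164), (0.12811696529388428, 0.1317524015903473), 72.8714828491211)
```

View pics/crop1.png

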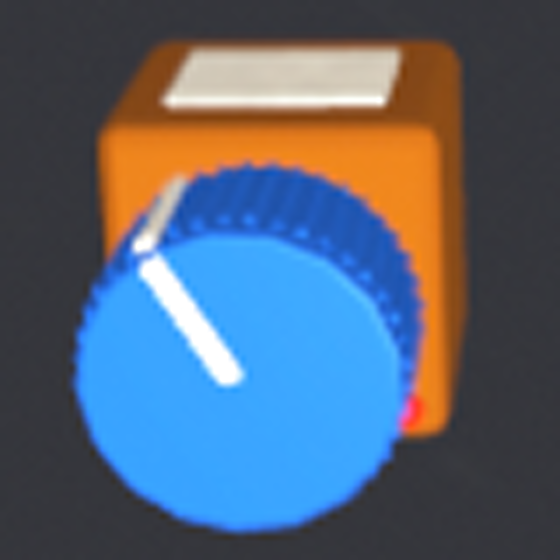

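```bash
python3 - <<'E'
from h import *
c=np.load('pics/w1.npz');T=np.load('pics/w1T.npy')
px=lambda q:[((u+.5)/7-.5+231,(v+.5)/7-.5+196) for u,v in q]
g=lambda v:np.degrees(np.arctan2(v[1],v[0]))
E=pts(c,px([(130,128),(425,128),(105,150),(107,230),(436,150),(446,410)]),z=.048,T=T)
L=pts(c,px([(235,378),(143,256)]),z=.0813,T=T)
print([g(E[i+1]-E[i]).round(1) for i in (0,2,4)],g(L[1]-L[0]), L.round(4))
plan((.564,-.0913,.13),-144)
plan((.564,-.0913,.068),-144)
E
```

```text
[np.float64(126.7), np.float64(34.3), np.float64(37.4)] -110.62856576808008 [[ 0.5643 -0.0927  0.0813]
 [ 0.5568 -0.1128  0.0813]]
pose [ 0.4821 -0.0883  0.245 ] [ 1.7997e+02 -2.0000e-02 -1.4320e+02] units [-1.276 -1.029  2.301] then twist z 0.18 t 5.8
pose [ 0.4821 -0.0883  0.245 ] [ 1.7997e+02 -2.0000e-02 -1.4320e+02] units [-1.276 -1.029  3.541] then twist z 0.18 t 5.8
```

Request:
{"api": "carry_out", "payload": {
  "moves": [
    {"gripper":-1,"delta_pos":[-0.64,-0.515,0.15]},
    {"gripper":-1,"delta_pos":[-0.64,-0.515,0.15]},
    {"gripper":-1,"delta_pos":[0,0,0.65]},
    {"gripper":-1,"delta_pos":[0,0,0.65]},
    {"gripper":-1,"delta_pos":[0,0,0.65]},
    {"gripper":-1,"delta_pos":[0,0,0.65]},
    {"gripper":-1,"delta_pos":[0,0,0.64]},
    {"gripper":-1,"delta_pos":[0,0,0]},
    {"gripper":-1,"delta_pos":[0,0,0]}
  ],
  "grip_force": 60
}}

```text
validation failed for argument at $.mo...
```

Request:
{"api": "carry_out", "payload": {
  "moves": [
    {"gripper":-1,"delta_pos":[-0.64,-0.515,0.15],"twist":[0,0,0]},
    {"gripper":-1,"delta_pos":[-0.64,-0.515,0.15],"twist":[0,0,0]},
    {"gripper":-1,"delta_pos":[0,0,0.65],"twist":[0,0,0]},
    {"gripper":-1,"delta_pos":[0,0,0.65],"twist":[0,0,0]},
    {"gripper":-1,"delta_pos":[0,0,0.65],"twist":[0,0,0]},
    {"gripper":-1,"delta_pos":[0,0,0.65],"twist":[0,0,0]},
    {"gripper":-1,"delta_pos":[0,0,0.64],"twist":[0,0,0]},
    {"gripper":-1,"delta_pos":[0,0,0],"twist":[0,0,0]}
  ],
  "grip_force": 60
}}

```text
clock: 6.6
ee_pos: [0.5608, -0.0906, 0.0638]
orientation: [179.5, -0.3, -143.7]
ft_force: [-0.9, -0.1, 0.4]
width: 0.0857
grasp_force: 0.0
```

```bash
python3 - <<'E'
from h import *
plan((.564,-.0913,.068),-143.5); print(bot.observe()['ft_force'])
E
```

```text
pose [ 0.5608 -0.0906  0.0638] [ 179.53   -0.31 -143.69] units [-0.043 -0.048 -0.084] then twist z -0.04 t 6.6
[-0.9125384  -0.11054853  0.43906828]
```

Still settling, so I'll make a small correction upward, then close.

Request:
{"api": "carry_out", "payload": {
  "moves": [
    {"gripper":-1,"delta_pos":[0,0,0],"twist":[0,0,0]},
    {"gripper":-1,"delta_pos":[0,0,0],"twist":[0,0,0]},
    {"gripper":-1,"delta_pos":[0,0,0],"twist":[0,0,0]}
  ]
}}

```text
clock: 6.9
ee_pos: [0.5657, -0.0924, 0.0704]
orientation: [-179.8, 0.1, -143.6]
ft_force: [1.1, -0.6, -0.5]
width: 0.0852
grasp_force: 0.0
```

Request:
{"api": "carry_out", "payload": {
  "moves": [
    {"gripper":-1,"delta_pos":[0,0,0],"twist":[0,0,0]},
    {"gripper":1,"delta_pos":[0,0,0],"twist":[0,0,0]},
    {"gripper":1,"delta_pos":[0,0,0],"twist":[0,0,0]},
    {"gripper":1,"delta_pos":[0,0,0],"twist":[0,0,0]},
    {"gripper":1,"delta_pos":[0,0,0],"twist":[0,0,0]},
    {"gripper":1,"delta_pos":[0,0,0],"twist":[0,0,0]},
    {"gripper":1,"delta_pos":[0,0,0],"twist":[0,0,0]},
    {"gripper":1,"delta_pos":[0,0,0],"twist":[0,0,0]}
  ],
  "grip_force": 60
}}

```text
clock: 7.7
ee_pos: [0.5645, -0.092, 0.0686]
orientation: [-180.0, 0.0, -143.6]
ft_force: [-1.6, -0.1, 5.5]
width: 0.0442
grasp_force: 60.5
```

Request:
{"api": "carry_out", "payload": {
  "moves": [
    {"gripper":1,"delta_pos":[0,0,-0.3],"twist":[0,0,0]},
    {"gripper":1,"delta_pos":[0,0,-0.4],"twist":[0,0,0]},
    {"gripper":1,"delta_pos":[0,0,-0.4],"twist":[0,0,0]},
    {"gripper":1,"delta_pos":[0,0,-0.3],"twist":[0,0,0]},
    {"gripper":1,"delta_pos":[0,0,0],"twist":[0,0,0]},
    {"gripper":1,"delta_pos":[0,0,0],"twist":[0,0,0]},
    {"gripper":1,"delta_pos":[0,0,0],"twist":[0,0,0]}
  ]
}}

```text
clock: 8.4
ee_pos: [0.5634, -0.0915, 0.1367]
orientation: [179.9, -0.1, -143.6]
ft_force: [-0.3, 0.1, -3.3]
width: 0.044
grasp_force: 62.2
```

```bash
python3 - <<'E'
from h import *
s=bot.observe();print(s['ft_force'],s['moment'],s['width'])
plan((.5645-.0485,-.092+.1992,.1286),-109.7)
E
```

```text
[-0.28467389  0.07062417 -3.25679003] [-0.03216357 -0.07693036  0.00950005] 0.04400305338528406
pose [ 0.5634 -0.0915  0.1367] [ 1.7986e+02 -9.0000e-02 -1.4360e+02] units [-1.595  3.761  0.161] then twist z -7.4 t 8.4
```

Request:
{"api": "carry_out", "payload": {
  "moves": [
    {"gripper":1,"delta_pos":[-0.2,0.47,0],"twist":[0,0,0]},
    {"gripper":1,"delta_pos":[-0.2,0.47,0],"twist":[0,0,0]},
    {"gripper":1,"delta_pos":[-0.2,0.47,0],"twist":[0,0,0]},
    {"gripper":1,"delta_pos":[-0.2,0.47,0],"twist":[0,0,0]},
    {"gripper":1,"delta_pos":[-0.2,0.47,0],"twist":[0,0,0]},
    {"gripper":1,"delta_pos":[-0.2,0.47,0],"twist":[0,0,0]},
    {"gripper":1,"delta_pos":[-0.2,0.47,0],"twist":[0,0,0]},
    {"gripper":1,"delta_pos":[-0.2,0.47,0],"twist":[0,0,0]},
    {"gripper":1,"delta_pos":[0,0,0],"twist":[0,0,-0.74]},
    {"gripper":1,"delta_pos":[0,0,0],"twist":[0,0,-0.74]},
    {"gripper":1,"delta_pos":[0,0,0],"twist":[0,0,-0.74]},
    {"gripper":1,"delta_pos":[0,0,0],"twist":[0,0,-0.74]},
    {"gripper":1,"delta_pos":[0,0,0],"twist":[0,0,-0.74]},
    {"gripper":1,"delta_pos":[0,0,0],"twist":[0,0,-0.74]},
    {"gripper":1,"delta_pos":[0,0,0],"twist":[0,0,-0.74]},
    {"gripper":1,"delta_pos":[0,0,0],"twist":[0,0,-0.74]},
    {"gripper":1,"delta_pos":[0,0,0],"twist":[0,0,-0.74]},
    {"gripper":1,"delta_pos":[0,0,0],"twist":[0,0,-0.74]},
    {"gripper":1,"delta_pos":[0,0,0],"twist":[0,0,0]},
    {"gripper":1,"delta_pos":[0,0,0],"twist":[0,0,0]}
  ]
}}

```text
clock: 10.4
ee_pos: [0.5167, 0.1069, 0.1374]
orientation: [179.9, -0.0, -109.8]
ft_force: [-0.1, 0.6, -2.8]
width: 0.0441
grasp_force: 62.5
```

```bash
python3 - <<'E'
from h import *
s=bot.observe(); print(s['joint_pos'].round(1))
c=snap('wrist','w2.png'); np.save('pics/w2T.npy',wristT(s,c))
plan((.5160,.1072,.1286),-109.7)
a=np.load('pics/w2.npz')['frame']; b=capture('top'); np.savez('pics/t2.npz',**b)
t=cv2.resize(b['frame'][180:250,268:338],(400,400),interpolation=cv2.INTER_CUBIC)
cv2.imwrite('pics/v2.png',np.hstack([a[:,120:520],t])[:,:,::-1])
E
```

```text
[  -0.4   18.3   99.5    0.    62.4 -160.7]
pose [0.5168 0.1069 0.1376] [ 1.7993e+02 -2.0000e-02 -1.0977e+02] units [-0.     0.017  0.181] then twist z -0.01 t 10.45
```

View pics/v2.png

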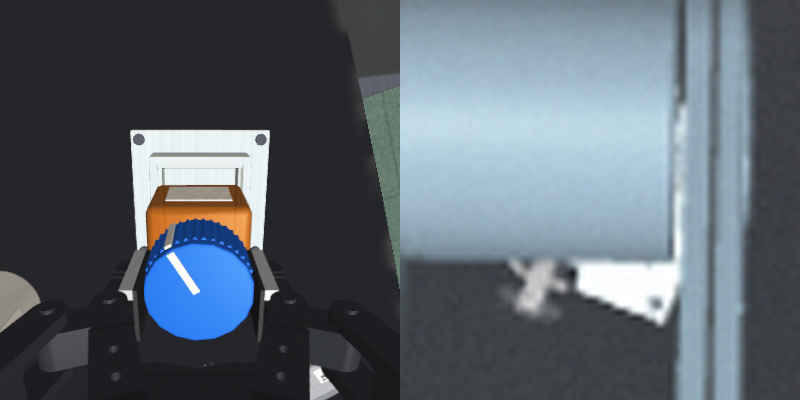

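The left side shows the jar square and laterally centred over the nest: jar edges at 147–251, plate at 131–269, edges parallel. The top camera is blocked by the arm. Descending.

Request:
{"api": "carry_out", "payload": {
  "moves": [
    {"gripper":1,"delta_pos":[0,0.015,0.25],"twist":[0,0,0]},
    {"gripper":1,"delta_pos":[0,0,0.25],"twist":[0,0,0]},
    {"gripper":1,"delta_pos":[0,0,0.2],"twist":[0,0,0]},
    {"gripper":1,"delta_pos":[0,0,0.1],"twist":[0,0,0]},
    {"gripper":1,"delta_pos":[0,0,0.06],"twist":[0,0,0]},
    {"gripper":1,"delta_pos":[0,0,0.06],"twist":[0,0,0]},
    {"gripper":1,"delta_pos":[0,0,0.06],"twist":[0,0,0]},
    {"gripper":1,"delta_pos":[0,0,0.06],"twist":[0,0,0]}
  ]
}}

```text
clock: 11.3
ee_pos: [0.5168, 0.1072, 0.0864]
orientation: [-180.0, 0.0, -109.7]
ft_force: [-0.1, -0.1, -2.7]
width: 0.0437
grasp_force: 62.5
```

Request:
{"api": "carry_out", "payload": {
  "moves": [
    {"gripper":1,"delta_pos":[0,0,0.06],"twist":[0,0,0]},
    {"gripper":1,"delta_pos":[0,0,0.06],"twist":[0,0,0]},
    {"gripper":1,"delta_pos":[0,0,0.05],"twist":[0,0,0]},
    {"gripper":1,"delta_pos":[0,0,0.03],"twist":[0,0,0]},
    {"gripper":1,"delta_pos":[0,0,0.01],"twist":[0,0,0]},
    {"gripper":1,"delta_pos":[0,0,0],"twist":[0,0,0]},
    {"gripper":1,"delta_pos":[0,0,0],"twist":[0,0,0]}
  ]
}}

```text
clock: 12.0
ee_pos: [0.5166, 0.1072, 0.0759]
orientation: [-180.0, 0.0, -109.7]
ft_force: [1.3, 0.1, -4.1]
width: 0.0441
grasp_force: 62.5
```

Request:
{"api": "carry_out", "payload": {
  "moves": [
    {"gripper":1,"delta_pos":[0,0,0.015],"twist":[0,0,0]},
    {"gripper":1,"delta_pos":[0,0,0.015],"twist":[0,0,0]},
    {"gripper":1,"delta_pos":[0,0,0.015],"twist":[0,0,0]},
    {"gripper":1,"delta_pos":[0,0,0],"twist":[0,0,0]},
    {"gripper":1,"delta_pos":[0,0,0],"twist":[0,0,0]}
  ]
}}

```text
clock: 12.5
ee_pos: [0.5167, 0.1072, 0.0746]
orientation: [-180.0, 0.0, -109.7]
ft_force: [-1.7, 0.5, 7.1]
width: 0.044
grasp_force: 63.3
```

Seated: contact came at the predicted height, and the force rose. Now I'll screw the cap down, following the thread at 0.0015 units of z per row.

Request:
{"api": "carry_out", "payload": {
  "moves": [
    {"gripper":1,"delta_pos":[0,0,0.0015],"twist":[0,0,1]},
    {"gripper":1,"delta_pos":[0,0,0.0015],"twist":[0,0,1]},
    {"gripper":1,"delta_pos":[0,0,0.0015],"twist":[0,0,1]},
    {"gripper":1,"delta_pos":[0,0,0.0015],"twist":[0,0,1]},
    {"gripper":1,"delta_pos":[0,0,0.0015],"twist":[0,0,1]},
    {"gripper":1,"delta_pos":[0,0,0.0015],"twist":[0,0,1]},
    {"gripper":1,"delta_pos":[0,0,0.0015],"twist":[0,0,1]},
    {"gripper":1,"delta_pos":[0,0,0.0015],"twist":[0,0,1]},
    {"gripper":1,"delta_pos":[0,0,0.0015],"twist":[0,0,1]},
    {"gripper":1,"delta_pos":[0,0,0.0015],"twist":[0,0,1]},
    {"gripper":1,"delta_pos":[0,0,0.0015],"twist":[0,0,1]},
    {"gripper":1,"delta_pos":[0,0,0.0015],"twist":[0,0,1]},
    {"gripper":1,"delta_pos":[0,0,0.0015],"twist":[0,0,1]},
    {"gripper":1,"delta_pos":[0,0,0.0015],"twist":[0,0,1]},
    {"gripper":1,"delta_pos":[0,0,0.0015],"twist":[0,0,1]},
    {"gripper":1,"delta_pos":[0,0,0.0015],"twist":[0,0,1]}
  ]
}}

```text
clock: 14.1
ee_pos: [0.5172, 0.1066, 0.0734]
orientation: [-179.9, 0.1, 176.8]
ft_force: [-2.4, -1.8, 5.8]
width: 0.0437
grasp_force: 63.3
```

```bash
python3 - <<'E'
from h import *
s=bot.observe(); print(s['ft_force'],s['moment'],s['ee_pos'],s['orientation'],s['joint_pos'][5])
E
```

```text
[-2.44358482 -1.79938669  5.83830711] [-0.52489756  0.26395568  0.06075124] [0.51719426 0.10659726 0.07341813] [-1.79946498e+02  1.04133978e-01  1.76811048e+02] -87.19550013604001
```

Request:
{"api": "carry_out", "payload": {
  "moves": [
    {"gripper":1,"delta_pos":[0,0,0.0015],"twist":[0,0,1]},
    {"gripper":1,"delta_pos":[0,0,0.0015],"twist":[0,0,1]},
    {"gripper":1,"delta_pos":[0,0,0.0015],"twist":[0,0,1]},
    {"gripper":1,"delta_pos":[0,0,0.0015],"twist":[0,0,1]},
    {"gripper":1,"delta_pos":[0,0,0.0015],"twist":[0,0,1]},
    {"gripper":1,"delta_pos":[0,0,0.0015],"twist":[0,0,1]},
    {"gripper":1,"delta_pos":[0,0,0.0015],"twist":[0,0,1]},
    {"gripper":1,"delta_pos":[0,0,0.0015],"twist":[0,0,1]},
    {"gripper":1,"delta_pos":[0,0,0.0015],"twist":[0,0,1]},
    {"gripper":1,"delta_pos":[0,0,0.0015],"twist":[0,0,1]},
    {"gripper":1,"delta_pos":[0,0,0.0015],"twist":[0,0,1]},
    {"gripper":1,"delta_pos":[0,0,0.0015],"twist":[0,0,1]},
    {"gripper":1,"delta_pos":[0,0,0.0015],"twist":[0,0,1]},
    {"gripper":1,"delta_pos":[0,0,0.0015],"twist":[0,0,1]},
    {"gripper":1,"delta_pos":[0,0,0.0015],"twist":[0,0,1]},
    {"gripper":1,"delta_pos":[0,0,0.0015],"twist":[0,0,1]},
    {"gripper":1,"delta_pos":[0,0,0.0015],"twist":[0,0,1]},
    {"gripper":1,"delta_pos":[0,0,0],"twist":[0,0,0]}
  ]
}}

```text
clock: 15.9
ee_pos: [0.5168, 0.1063, 0.0721]
orientation: [180.0, 0.1, 98.9]
ft_force: [-3.0, -3.4, 5.8]
width: 0.0438
grasp_force: 63.4
```

```bash
python3 - <<'E'
from h import *
s=bot.observe(); print(s['ft_force'],s['moment'],s['ee_pos'],s['orientation'],s['joint_pos'][5])
E
```

```text
[-2.97397463 -3.39200842  5.77573684] [-0.6152413   0.49502274 -0.04223501] [0.51681712 0.10626644 0.0720981 ] [1.79960817e+02 9.35884772e-02 9.89449048e+01] -9.327815709685087
```

Request:
{"api": "carry_out", "payload": {
  "moves": [
    {"gripper":1,"delta_pos":[0,0,0.001],"twist":[0,0,0.5]},
    {"gripper":1,"delta_pos":[0,0,0.001],"twist":[0,0,0.5]},
    {"gripper":1,"delta_pos":[0,0,0.001],"twist":[0,0,0.5]},
    {"gripper":1,"delta_pos":[0,0,0.001],"twist":[0,0,0.5]},
    {"gripper":1,"delta_pos":[0,0,0.001],"twist":[0,0,0.5]},
    {"gripper":1,"delta_pos":[0,0,0.001],"twist":[0,0,0.5]},
    {"gripper":1,"delta_pos":[0,0,0],"twist":[0,0,0]}
  ]
}}

```text
clock: 16.6
ee_pos: [0.5167, 0.1063, 0.0719]
orientation: [179.9, 0.1, 85.3]
ft_force: [-3.1, -5.2, 6.7]
width: 0.0441
grasp_force: 63.4
```

```bash
python3 - <<'E'
from h import *
s=bot.observe(); print(s['ft_force'],s['moment'],s['ee_pos'],s['orientation'],s['joint_pos'][5])
E
```

```text
[-3.147296   -5.16362455  6.70684633] [-0.66789599  0.5390259  -0.10692536] [0.51673588 0.10629335 0.07185823] [1.79949417e+02 7.86753484e-02 8.52554678e+01] 4.35942852670424
```

Request:
{"api": "carry_out", "payload": {
  "moves": [
    {"gripper":1,"delta_pos":[0,0,0.001],"twist":[0,0,0.4]},
    {"gripper":1,"delta_pos":[0,0,0.001],"twist":[0,0,0.4]},
    {"gripper":1,"delta_pos":[0,0,0],"twist":[0,0,0]}
  ]
}}

```text
clock: 16.9
ee_pos: [0.5169, 0.1069, 0.0718]
orientation: [179.9, 0.0, 81.6]
ft_force: [-2.1, -1.1, 6.7]
width: 0.0439
grasp_force: 63.5
```

```bash
python3 - <<'E'
from h import *
s=bot.observe(); print(s['ft_force'],s['moment'],s['ee_pos'],s['orientation'],s['joint_pos'][5])
E
```

```text
[-2.10772643 -1.10273738  6.70794929] [-0.19108156  0.45239847  0.04587494] [0.51689206 0.10691358 0.07179289] [1.79924496e+02 1.90045743e-02 8.16078516e+01] 8.00201261510402
```

Request:
{"api": "carry_out", "payload": {
  "moves": [
    {"gripper":1,"delta_pos":[0,0,0.0005],"twist":[0,0,0.4]},
    {"gripper":1,"delta_pos":[0,0,0.0005],"twist":[0,0,0.4]},
    {"gripper":1,"delta_pos":[0,0,0],"twist":[0,0,0]}
  ]
}}

```text
clock: 17.2
ee_pos: [0.516, 0.1073, 0.0716]
orientation: [-180.0, 0.0, 78.0]
ft_force: [-3.4, -0.1, 8.4]
width: 0.044
grasp_force: 63.6
```

```bash
python3 - <<'E'
from h import *
s=bot.observe(); print(s['ft_force'],s['moment'],s['ee_pos'],s['orientation'],s['joint_pos'][5])
E
```

```text
[-3.41828964 -0.12509546  8.42280362] [0.10929002 0.81469835 0.48901601] [0.51601293 0.1072961  0.07163701] [-1.79977893e+02  2.22835926e-02  7.80109440e+01] 11.624049643437932
```

Request:
{"api": "carry_out", "payload": {
  "moves": [
    {"gripper":1,"delta_pos":[0,0,0],"twist":[0,0,0.4]},
    {"gripper":1,"delta_pos":[0,0,0],"twist":[0,0,0.4]},
    {"gripper":1,"delta_pos":[0,0,0],"twist":[0,0,0]}
  ]
}}

```text
clock: 17.5
ee_pos: [0.5159, 0.1072, 0.0716]
orientation: [-180.0, 0.1, 74.5]
ft_force: [-5.5, -0.4, 8.5]
width: 0.0438
grasp_force: 63.7
```

```bash
python3 - <<'E'
from h import *
s=bot.observe(); print(s['ft_force'],s['moment'],s['ee_pos'],s['orientation'],s['joint_pos'][5])
E
```

```text
[-5.48805328 -0.41090012  8.54572317] [0.04774854 0.84788007 1.6849299 ] [0.51586438 0.10724507 0.07163326] [-1.79982512e+02  7.23661867e-02  7.45105772e+01] 15.185702358880674
```

Bottomed out: the moment rises to 1.7 N·m. I'll back off about a quarter turn, then check by camera and trim.

Request:
{"api": "carry_out", "payload": {
  "moves": [
    {"gripper":1,"delta_pos":[0,0,0],"twist":[0,0,-1]},
    {"gripper":1,"delta_pos":[0,0,-0.0015],"twist":[0,0,-1]},
    {"gripper":1,"delta_pos":[0,0,-0.0015],"twist":[0,0,-1]},
    {"gripper":1,"delta_pos":[0,0,-0.0015],"twist":[0,0,-1]},
    {"gripper":1,"delta_pos":[0,0,-0.0015],"twist":[0,0,-1]},
    {"gripper":1,"delta_pos":[0,0,-0.0015],"twist":[0,0,-1]},
    {"gripper":1,"delta_pos":[0,0,-0.0015],"twist":[0,0,-1]},
    {"gripper":1,"delta_pos":[0,0,-0.0015],"twist":[0,0,-1]},
    {"gripper":1,"delta_pos":[0,0,-0.0015],"twist":[0,0,-1]},
    {"gripper":1,"delta_pos":[0,0,-0.0015],"twist":[0,0,-1]},
    {"gripper":1,"delta_pos":[0,0,-0.0015],"twist":[0,0,-1]},
    {"gripper":1,"delta_pos":[0,0,-0.0015],"twist":[0,0,-1]},
    {"gripper":1,"delta_pos":[0,0,-0.0015],"twist":[0,0,-1]},
    {"gripper":1,"delta_pos":[0,0,-0.0015],"twist":[0,0,-1]},
    {"gripper":1,"delta_pos":[0,0,-0.0015],"twist":[0,0,-1]},
    {"gripper":1,"delta_pos":[0,0,-0.0015],"twist":[0,0,-1]},
    {"gripper":1,"delta_pos":[0,0,-0.0015],"twist":[0,0,-1]},
    {"gripper":1,"delta_pos":[0,0,-0.0015],"twist":[0,0,-1]},
    {"gripper":1,"delta_pos":[0,0,0],"twist":[0,0,0]},
    {"gripper":1,"delta_pos":[0,0,0],"twist":[0,0,0]}
  ]
}}

```text
clock: 19.5
ee_pos: [0.5167, 0.1075, 0.073]
orientation: [180.0, 0.0, 156.8]
ft_force: [-3.2, 1.8, 6.5]
width: 0.0442
grasp_force: 63.5
```

```bash
python3 - <<'E'
from h import *
s=bot.observe(); print(s['ft_force'],s['moment'],s['ee_pos'],s['orientation'])
c=snap('wrist','w3.png'); np.save('pics/w3T.npy',wristT(s,c))
f=c['frame']; cv2.imwrite('pics/v3.png',cv2.resize(f[120:360,220:420],(500,600),interpolation=cv2.INTER_CUBIC)[:,:,::-1])
E
```

```text
[-3.1990698   1.84879629  6.52224738] [0.18427227 0.57790651 0.04294345] [0.51669396 0.10749677 0.07301668] [1.79957166e+02 4.10649887e-02 1.56822645e+02]
```

View pics/v3.png

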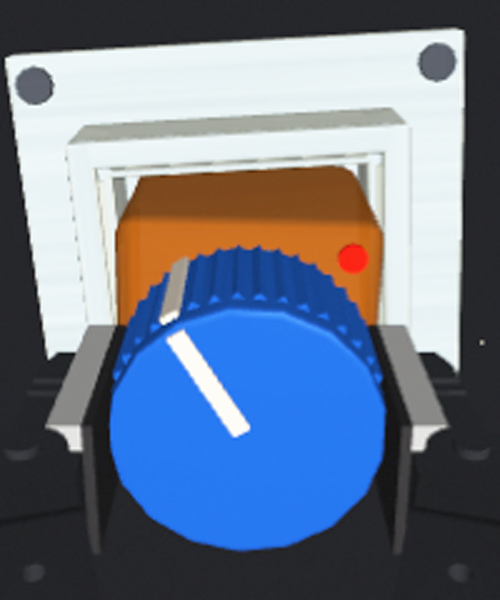

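The crop shows the jar in the pocket with the red dot at (353,258). The white line runs from (240,432) to (172,336), and the shoulder's front edge is near row 222. I'll measure the angle between the line and the dot's corner with code.

```bash
cat >> h.py <<'E'
def angles(n,top,sh=.054):
    c=np.load(f'pics/{n}.npz');T=np.load(f'pics/{n}T.npy'); f=c['frame'].astype(int)
    def line(P): v=cv2.fitLine(P[:,:2].astype(np.float32),cv2.DIST_HUBER,0,.0001,.0001).ravel(); return np.degrees(np.arctan2(v[1],v[0]))
    # cap line: light pixels on the top face
    vv,uu=np.mgrid[253:296,286:322]; s=f[253:296,286:322]; m=s.min(2)>170
    print('px',m.sum(),uu[m].min(),uu[m].max(),vv[m].min(),vv[m].max())
    L=pts(c,np.c_[uu[m],vv[m]],z=top,T=T); a=line(L)
    # shoulder edge: strongest red step down the columns
    r=cv2.GaussianBlur(c['frame'][:,:,0].astype(np.float32),(3,3),0); E=[]
    for u in range(275,362):
        g=np.diff(r[196:221,u]); i=g.argmax()
        if 0<i<len(g)-1: q=g[i-1]-2*g[i]+g[i+1]; E.append((u,196+i+.5+(.5*(g[i-1]-g[i+1])/q if q else 0)))
    E=np.array(E); print('rows',E[::12,1].round(1))
    b=line(pts(c,E,z=sh,T=T)); 
    m=(f[:,:,0]>200)&(f[:,:,1]<70)&(f[:,:,2]<70); v,u=np.nonzero(m[200:260,320:400]); D=pts(c,[(u.mean()+320,v.mean()+200)],z=sh,T=T)[0]
    print('line',a,'edge',b,'dot',D.round(4))
    return L
E
python3 - <<'E'
from h import *
L=angles('w3',.0858); print(L[np.argsort(L[:,0])][[0,-1]].round(4))
E
```

```text
px 382 287 319 253 294
rows [206.9 207.  207.5 207.7 207.9 208.1 208.5 217.9]
line 7.8630013 edge 65.417015 dot [0.5078 0.1336 0.054 ]
[[0.4959 0.1048 0.0858]
 [0.5162 0.1061 0.0858]]
```

Request:
{"api": "carry_out", "payload": {
  "moves": [
    {"gripper":1,"delta_pos":[0,0,-0.001],"twist":[0,0,-0.7]},
    {"gripper":1,"delta_pos":[0,0,-0.001],"twist":[0,0,-0.7]},
    {"gripper":1,"delta_pos":[0,0,-0.001],"twist":[0,0,-0.7]},
    {"gripper":1,"delta_pos":[0,0,-0.001],"twist":[0,0,-0.7]},
    {"gripper":1,"delta_pos":[0,0,0],"twist":[0,0,0]},
    {"gripper":1,"delta_pos":[0,0,0],"twist":[0,0,0]},
    {"gripper":1,"delta_pos":[0,0,0],"twist":[0,0,0]}
  ]
}}

```text
clock: 20.25
ee_pos: [0.5167, 0.1076, 0.0732]
orientation: [180.0, 0.1, 169.6]
ft_force: [-3.2, 1.4, 7.6]
width: 0.0436
grasp_force: 63.5
```

```bash
python3 - <<'E'
from h import *
s=bot.observe(); print(s['ft_force'],s['moment'],s['ee_pos'],s['orientation'],s['clock'])
c=snap('wrist','w4.png'); np.save('pics/w4T.npy',wristT(s,c))
f=c['frame']; cv2.imwrite('pics/v4.png',cv2.resize(f[160:320,260:380],(600,800)[:2],interpolation=cv2.INTER_CUBIC)[:600,:,::-1])
cv2.imwrite('pics/v4.png',cv2.resize(f[180:300,260:380],(600,600),interpolation=cv2.INTER_CUBIC)[:,:,::-1])
angles('w4',.086)
E
```

```text
[-3.24620534  1.40351311  7.57485444] [0.26292583 0.48538182 0.03496038] [0.51674216 0.10763453 0.07324033] [1.79955055e+02 5.55889872e-02 1.69649554e+02] 20.25
px 379 287 319 253 294
rows [207.5 198.7 201.6 204.3 207.2 210.2 213.  215.9]
line 20.750051 edge 65.70738 dot [0.5079 0.1338 0.054 ]
```

View pics/v4.png

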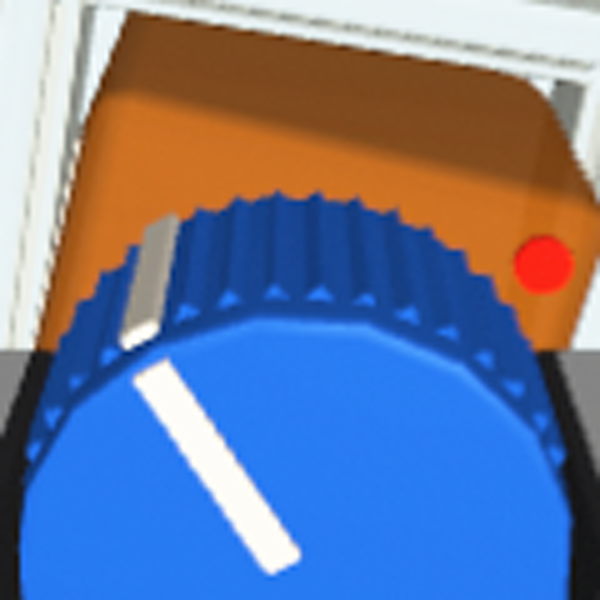

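The line is at 200.7° and the red-dot corner at 110.7°, so the cap is 90° open. The jar is seated with about 10 N of light downward load. Handing in.

```bash
python3 -c "
from plant import bot
print(bot.job_done())"
```

```text
the job is handed in; nothing more can be done
None
```

The jar stands fully down in the nest, its cap was screwed to the stop and backed off a quarter turn (90° by camera, to within about 2°), and the gripper still holds the cap; I handed the job in at about 20 s, with no verdict returned.

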